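# Line up the preserve jars on the pantry board

## Task

Take the wooden straightedge from the cork mat by its handle and use its long edge to push the four ragged jars forward along the pantry board until they stand in one straight row, every jar centred on the dark inlaid strip. Touch the jars only with the straightedge, keep them upright, and leave the other things on and around the board undisturbed. Then lay the straightedge back flat on the cork mat, wholly on it and lengthwise, and let go.

Things in the scene. Friction and masses are not known exactly. Their poses are not given: they have to be found in the camera images.
- board: Fixed shelf board of light wood, 24 mm thick, on the table. Origin on its underside (table height) below the dark strip's middle; y runs along the strip, x across the board, away from the robot: the way the jars are to be pushed. It spans x -120 to +110, y -220 to +220 mm. A black pipe rail stands along each end (y = -210 and +210 mm), its top 70 mm above the table.
- strip (a point): Middle of the dark wooden strip inlaid flush in the board's top face (24 mm above the table). The strip is 10 mm wide and 400 mm long, along the board's y axis. The row of jars belongs centred on it.
- jar1: Amber preserve jar with a steel lid, round, 60 mm in diameter, 72 mm tall, about 0.22 kg, standing loose on the board on the robot's side of the strip; number 1 of four from the board's -y end to its +y end, about 70 mm apart. Origin at the centre of its underside.
- jar2: Amber preserve jar with a steel lid, round, 60 mm in diameter, 72 mm tall, about 0.22 kg, standing loose on the board on the robot's side of the strip; number 2 of four from the board's -y end to its +y end, about 70 mm apart. Origin at the centre of its underside.
- jar3: Amber preserve jar with a steel lid, round, 60 mm in diameter, 72 mm tall, about 0.22 kg, standing loose on the board on the robot's side of the strip; number 3 of four from the board's -y end to its +y end, about 70 mm apart. Origin at the centre of its underside.
- jar4: Amber preserve jar with a steel lid, round, 60 mm in diameter, 72 mm tall, about 0.22 kg, standing loose on the board on the robot's side of the strip; number 4 of four from the board's -y end to its +y end, about 70 mm apart. Origin at the centre of its underside.
- straightedge: Loose flat wooden T, 0.16 kg, 36 mm tall. Blade: straight bar 310 mm long (along y), 12 mm thick, from x = +58 to +70 mm (its pushing face). Handle: bar 24 mm wide (along y), from x = -45 to +58 mm, behind the blade's middle. Origin on the underside, in the handle: grip there from above across the 24 mm width. Centre of mass 41 mm ahead of the origin (+x).
- edge (a point): Middle of the straightedge's pushing face (at x = +70 mm from the straightedge's origin, halfway up the blade, 18 mm above its underside). x axis: out of the face, the way it pushes; y axis: along the blade.
- mat: Fixed cork mat, 420 mm (its x axis) by 190 mm (its y axis), 6 mm thick, on the table to the robot's right. Origin at the centre of its underside. The straightedge lies on it with its blade along the mat's length and its handle towards the board.
- spice_tin1: Bystander: dark spice tin, 42 mm in diameter, 62 mm tall, on the board beyond the strip. Origin at its underside.
- spice_tin2: Bystander: bright spice tin, 42 mm in diameter, 62 mm tall, on the board beyond the strip. Origin at its underside.
- oil_bottle: Bystander: green glass bottle, 60 mm in diameter, 200 mm tall. Origin at its underside.
- mug: Bystander: white mug, 80 mm in diameter, 90 mm tall. Origin at its underside.
- bowl: Bystander: blue bowl, 130 mm in diameter, 50 mm tall. Origin at its underside.
- can: Bystander: steel can, 66 mm in diameter, 100 mm tall. Origin at its underside.
Not all that is in view belongs to the job. What is shaped like the jar3 but yellow is not meant. What is shaped like the jar4 but blue is not meant.

How it is judged:
By the outcome, as a careful person would: the job done as asked, in the order asked, and still so for the second after the job is handed in, with the robot touching nothing.
It also fails if it takes over 54 s, if anything falls off the work surface, if the arm or the gripper's body presses on something with over 40 N, if the wrist force passes 120 N, or if a joint passes its speed limit or range.

## Robot

A 7-joint arm with a two-finger parallel gripper is mounted at the origin on the work surface. World frame = base frame: x ahead of the robot, y to its left, z up, the work surface at z = 0. Lengths are in m, angles in rad, forces in N, time in s.
With the tool pointing down it reaches from about 0.425 to 0.825 m from the base axis. Payload 3.6 kg.
Tool frame: the origin (TCP) lies at the centre of the arm's flange, where the gripper is bolted on; the fingertips stand 173 mm ahead of it and the grasp point (between the pads) lies 155 mm ahead of it; z points along the fingers, y is the line along which they close (so a half turn about z gives the same grasp; the last joint's range is limited). The gripper opens to 85 mm and grips with 20 to 120 N. Pads are 22 mm wide; open, the fingers measure 114 mm over their backs; the gripper's body (76 mm by 85 mm) begins 54 mm behind the grasp point. The pads swing forward as they close: fully open they stand 13 mm farther back than shut.
Start: joints at [-0.026, 0.615, -0.013, 1.423, 0.008, 1.103, -0.04], TCP at [0.65, 0, 0.405] pointing down, gripper open.
Joint ranges: [-3.12, 3.12], [-0.3, 2.06], [-1.34, 1.32], [0.26, 2.42], [-1.36, 4.5], [0.01, 1.98], [-2.84, 2.84]. Speed limits (rad/s): [2.79, 2.79, 3.14, 3.14, 3.14, 3.14, 3.14].

## Interface

Orientations are given as a rotation vector (axis times angle).
In Python, from rig import bot, cams gives the robot as it stands.
- The arm moves only by the tool move_arm, never from a script. Its argument "rows" is a list of rows, each a list of 5 numbers: the shift along the tool's x, y, z in m, then the turn about the tool's z in rad, then the opening, from 0 (shut) to 1 (fully open). A call has 1 to 12 rows; each row shifts and turns the commanded pose from where the row before left it, along the tool's axes as they then stand; what a row does not reach is not made up. A row lasts 1/12 s, in which the tool goes at most 41.7 mm and 7.16 degrees, less where a joint would pass 70% of its speed; a pose out of reach is approached as far as the arm can. A call is refused whole if a number of a shift passes 0.0417 or a number of a turn 0.125, either way. A call with a gripper value outside its range is refused whole. The fingers move at their own pace and stop on an object; "force" is the grip in N (left out, the last holds). Time passes only in rows, so rows that do not move let the fingers close. It gives the time, the measured TCP pose, the force, the opening and the grip force at its end, in the units of the state.
- bot.read_state(): the state, without advancing time (a new reading comes with each control period).
- cams.read_camera(name): name is "scene" or "side" or "wrist"; returns (picture, depth): 420x560x3 uint8, blue, green, red; 420x560 float32, m along the optical axis (not along the pixel's ray), 0 where there is no reading.
- cams.camera_params(name): a dict with "intrinsics" (3x3 intrinsics, pixels), "extrinsics" (4x4, takes a point from world to camera coordinates). Camera axes: x right, y down, z forward; pixel columns grow to the right and rows downward; lengths in m; the calibration is good to about 2 mm. A picture is of the moment at which its call begins: read the wrist's pose just before it. camera_params takes no time and is no camera call; for the wrist camera it gives the pose at the moment of the call.
- bot.close_job(): hands the job in; it is judged then, once.
The state is a dict: "time_s": time; "q": joint angles; "qvel": joint speeds; "joint_torque": joint torques, N m; "tcp_pos": TCP position; "tool_rot": TCP orientation; "ft_force": force on the tool from outside, world axes, zero at the start; "ft_torque": the same for the moment, N m; "finger_gap": finger opening in m; "gripper_force": force on a finger pad.
Only numpy, scipy, OpenCV 4.12 (cv2) and the standard library are available. Lean on these libraries where they do the work, as an engineer would, in place of code of your own. Each camera call takes 0.05 s, during which the arm holds its last target. There are 200 camera calls.

## Working session

There is one attempt and no reset: what is moved stays moved. The work goes in short steps, Python scripts to look and compute and a tool call to move; the robot and the scene stay as the last step left them, time stands still between calls to the robot, and variables do not carry over. Pictures are saved under pics/ and viewed, at most 10 in all, crops included, and the job is handed in when it is done.

Besides the shell and the picture viewer there is one more tool, called after "Emit:" in YAML: its name, and indented under it one key for each argument. move_arm: Moves the arm, as the interface text tells. Its arguments: {"type":"object","properties":{"rows":{"type":"array"},"force":{"type":"number"}},"required":["rows"]}

```bash
mkdir -p pics; cat > h.py <<'E'
import numpy as np, cv2
from rig import bot, cams
def look(n):
    p=cams.camera_params(n); im,d=cams.read_camera(n); return im,d,np.array(p["intrinsics"]),np.array(p["extrinsics"])
def cloud(d,K,E):
    v,u=np.mgrid[:d.shape[0],:d.shape[1]]
    P=np.stack([(u-K[0,2])/K[0,0]*d,(v-K[1,2])/K[1,1]*d,d],-1)
    return (P-E[:3,3])@E[:3,:3]
E
python3 - <<'E'
from h import *
for n in("scene","side"):
    im,d,K,E=look(n); cv2.imwrite(f"pics/{n}0.png",im); np.savez(f"{n}0.npz",im=im,d=d,K=K,E=E)
    print(n,-E[:3,:3].T@E[:3,3],E[2,:3])
s=bot.read_state();print(s)
E
```

```text
scene [1.06678132 0.81148172 0.78974531] [-0.40801066 -0.6755871  -0.61409232]
side [0.50874684 0.84728619 0.89281689] [ 0.04139191 -0.70337056 -0.70961719]
{'time_s': 0.1, 'q': array([-0.02649315,  0.61586055, -0.01256729,  1.42479242,  0.00809828,
        1.10341482, -0.04041744]), 'qvel': array([-0.00067491, -0.00089509, -0.00069239, -0.0025205 , -0.00048715,
       -0.00035473, -0.00027089]), 'joint_torque': array([ 1.87134152e-03, -4.70385647e+01,  2.59924382e-01, -1.71571434e+01,
        9.91805020e-03,  5.83933666e-03,  9.32311934e-06]), 'tcp_pos': array([ 6.49703899e-01, -9.74192164e-06,  4.03611119e-01]), 'tool_rot': array([-2.22025758, -2.2202589 ,  0.00275697]), 'ft_force': array([-0.43962258, -0.38647266, -0.46348737]), 'ft_torque': array([0.00755596, 0.00593071, 0.00677434]), 'gripper_force': 0.0, 'finger_gap': 0.08560170047032223}
```

View pics/scene0.png

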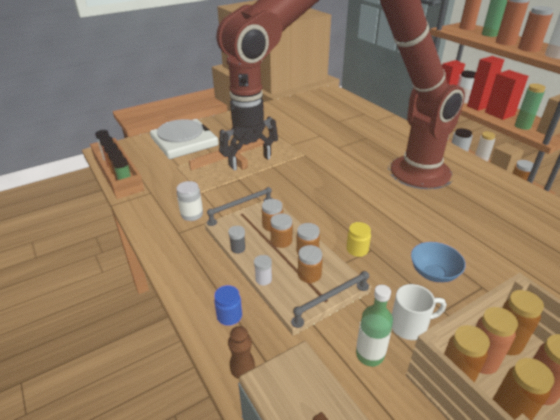

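View pics/side0.png

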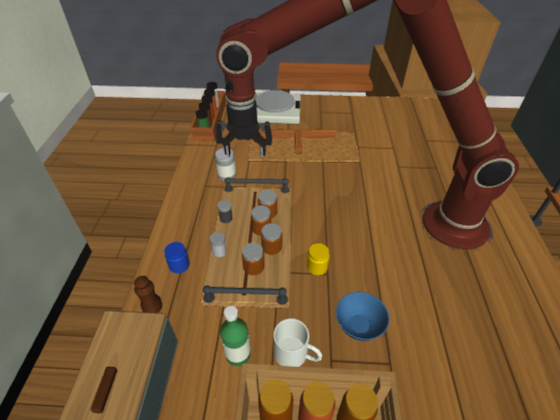

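```bash
cat > topo.py <<'E'
from h import *
X0,Y0,S=0.35,-0.5,800  # map: row grows with -x ; col grows with -y
def topo(names,out,fn=lambda n:np.load(n+"0.npz")):
    R=np.zeros((440,800,3),np.uint8); Z=np.full((440,800),-1.)
    for n in names:
        f=fn(n); C=cloud(f["d"],f["K"],f["E"]); g=cv2.resize(f["im"],None,fx=4,fy=4); D=cv2.resize(f["d"],None,fx=4,fy=4,interpolation=cv2.INTER_NEAREST)
        K=f["K"].copy(); K[:2]*=4; C=cloud(D,K,f["E"]).reshape(-1,3); c=g.reshape(-1,3); 
        ok=(D.ravel()>0)&(C[:,2]<.15)&(C[:,2]>-.02); C=C[ok];c=c[ok]
        r=((0.9-C[:,0])*S).astype(int); q=((0.5-C[:,1])*S).astype(int)
        m=(r>=0)&(r<440)&(q>=0)&(q<800); r,q,c,z=r[m],q[m],c[m],C[m,2]
        o=np.argsort(z); r,q,c,z=r[o],q[o],c[o],z[o]
        k=z>Z[r,q]; R[r[k],q[k]]=c[k]; Z[r[k],q[k]]=z[k]
    for i in range(0,800,80): cv2.line(R,(i,0),(i,4),(0,255,0),1); cv2.putText(R,f"{.5-i/S:.1f}",(i,14),0,.35,(0,255,0))
    for i in range(0,440,80): cv2.putText(R,f"{.9-i/S:.1f}",(0,i+4),0,.35,(0,255,255))
    cv2.imwrite(out,R); return R,Z
if __name__=="__main__":
    topo(["scene","side"],"pics/topo.png")
    for n in("scene","side"):
        f=np.load(n+"0.npz"); C=cloud(f["d"],f["K"],f["E"]); P=C.reshape(-1,3); h=cv2.cvtColor(f["im"],cv2.COLOR_BGR2HSV)
        # objects: horizontal patches at lid height
        for zl,nm in((.096,"lids"),(.086,"tins")):
            m=(abs(C[...,2]-zl)<.004)&(C[...,0]>.3)&(C[...,0]<.95)&(abs(C[...,1])<.6)
            k,l,st,ce=cv2.connectedComponentsWithStats(m.astype(np.uint8))
            for i in range(1,k):
                if st[i,4]>25:
                    Q=C[l==i]; print(n,nm,st[i,4],(Q.min(0)[:2]+Q.max(0)[:2])/2,np.ptp(Q,0)[:2],np.median(Q[:,2]))
E
python3 topo.py
```

```text
scene lids 30 [ 0.88121556 -0.42414394] [0.03759768 0.02179403] 0.09605432511067663
scene lids 62 [ 0.75564926 -0.1849149 ] [0.05973942 0.04399789] 0.0952668934676218
scene lids 212 [0.59164324 0.00332935] [0.05243638 0.05801309] 0.09708819549930045
scene lids 245 [0.60472373 0.07246202] [0.0559966  0.05643755] 0.0971496779010035
scene lids 267 [0.57017067 0.14350877] [0.05423594 0.05338094] 0.09707237587753903
scene lids 323 [0.61456338 0.21581256] [0.05620693 0.0556901 ] 0.09703819391877994
scene lids 91 [0.63735572 0.46049401] [0.04420638 0.05273395] 0.0957587268597059
scene lids 184 [0.86881551 0.3451986 ] [0.04490788 0.03871012] 0.09557748995659215
scene lids 42 [0.55773388 0.58208886] [0.01269556 0.03501689] 0.0970361182709735
scene tins 31 [ 0.87945386 -0.42493584] [0.03992201 0.0276412 ] 0.08594574504935537
scene tins 66 [ 0.75659656 -0.18291135] [0.06082197 0.04269413] 0.08630607701940346
scene tins 56 [0.59586774 0.00887147] [0.04877741 0.0432584 ] 0.08482787028753042
scene tins 60 [0.60802172 0.08165031] [0.05519381 0.040801  ] 0.0848666982632658
scene tins 152 [0.71950003
[... 2216 characters left out ...]
785415] [0.04891533 0.03091665] 0.08581312031284388
side tins 40 [0.86615924 0.35283312] [0.0415247  0.02058047] 0.08810225216644842
side tins 84 [0.50549008 0.4197144 ] [0.06943573 0.0332039 ] 0.0873380184584965
side tins 27 [0.77919567 0.47026994] [0.00199571 0.04313222] 0.08711470792246241
side tins 82 [0.50600349 0.46543346] [0.07139605 0.03508517] 0.08757611894818952
side tins 60 [0.77925891 0.55120359] [0.00232151 0.09348714] 0.08585378740571178
side tins 106 [0.51949188 0.53902208] [0.09915662 0.00575751] 0.08762752147821701
side tins 156 [0.39693762 0.53950544] [0.13818909 0.0075327 ] 0.08777092980304944
side tins 30 [0.30786159 0.58215357] [0.00272296 0.03540236] 0.08773875546091145
```

View pics/topo.png

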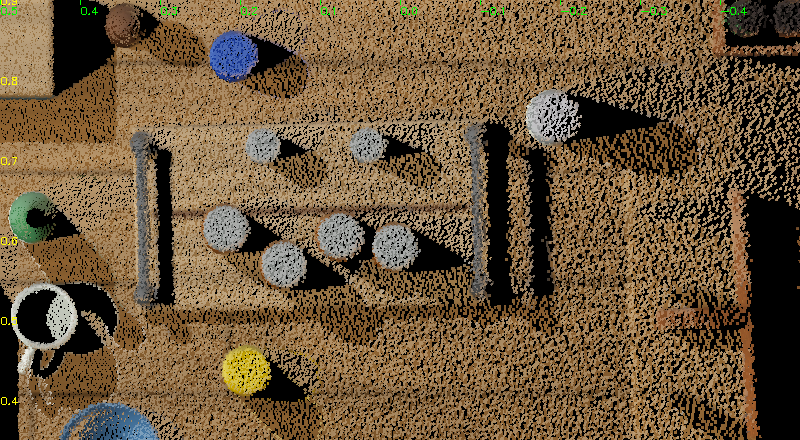

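```bash
cat > m1.py <<'E'
from h import *
for n in("scene","side"):
    f=np.load(n+"0.npz"); C=cloud(f["d"],f["K"],f["E"]); im=f["im"].astype(float)
    X,Y,Z=C[...,0],C[...,1],C[...,2]
    m=(abs(Z-.042)<.005)&(X>.3)&(X<.7)&(Y<-.25)&(Y>-.5)
    Q=C[m]; print(n,"T",len(Q),Q.min(0),Q.max(0))
    b=Q[Q[:,1]<-.415]; h=Q[(Q[:,1]>-.40)]
    for q in(b,h):
        if len(q)>20:(c,s,a)=cv2.minAreaRect(q[:,:2].astype(np.float32)*1000); print("  rect",c,s,a,np.median(q[:,2]))
    m=(abs(Z-.024)<.005)&(X>.5)&(X<.77)&(Y>-.12)&(Y<.35)
    print(" board z",np.median(Z[m]))
    # strip: darkest x in slices of board
    g=im.sum(2); pts=[]
    for y0 in np.arange(-.06,.31,.01):
        k=m&(abs(Y-y0)<.005)&(abs(X-.637)<.03)
        if k.sum()<12: continue
        x,v=X[k],g[k]; d=np.median(v)-v; w=np.where(d>60,d,0); w[abs(x-.637)>.02]=0
        if (w>0).sum()>=2: pts.append((y0,(w*x).sum()/w.sum()))
    pts=np.array(pts); print(np.round(pts,4).tolist())
    m6=(abs(Z-.006)<.003)&(X<.75)&(Y<-.15)&(Y>-.48); 
    r=(abs(Z-.066)<.006)&(X>.5)&(X<.78)&(Y>-.15)&(Y<.4)
    for q in(C[r&(Y<-.07)],C[r&(Y>.29)]): print(" rail",len(q),q.min(0),q.max(0),np.median(q,0))
E
python3 m1.py
```

```text
scene T 178 [ 0.37541146 -0.43903127  0.03718816] [ 0.66244302 -0.3232704   0.04699098]
  rect (519.2379760742188, -433.0045471191406) (287.8882751464844, 20.398374557495117) 3.0258467197418213 0.04238060120906681
  rect (502.2080993652344, -355.2119445800781) (24.116636276245117, 63.94473648071289) 0.20452946424484253 0.042515425530376856
 board z 0.02520855012781019
[[-0.06, 0.6407], [-0.05, 0.6413], [-0.04, 0.6393], [-0.03, 0.6407], [-0.02, 0.6397], [-0.01, 0.6357], [0.0, 0.6391], [0.01, 0.6327], [0.02, 0.6368], [0.03, 0.6386], [0.04, 0.635], [0.05, 0.6361], [0.06, 0.636], [0.07, 0.6369], [0.08, 0.6363], [0.09, 0.6338], [0.1, 0.6335], [0.11, 0.6362], [0.12, 0.6353], [0.13, 0.6364], [0.14, 0.6366], [0.15, 0.6358], [0.16, 0.6361], [0.17, 0.6353], [0.18, 0.6344], [0.19, 0.6349], [0.2, 0.6399], [0.21, 0.6424], [0.22, 0.6429], [0.23, 0.6371], [0.24, 0.6311], [0.25, 0.6333], [0.26, 0.633], [0.27, 0.633], [0.28, 0.6325], [0.3, 0.6296]]
 rail 320 [ 0.53375338 -0.10692692  0.06000478] [ 0.74124497 -0.08724152  0.07197333] [ 0.64290487 -0.09601519  0.06793572]
 rail 542 [0.52178933 0.308128
[... 407 characters left out ...]
18025588830504
 board z 0.023923027564829683
[[-0.06, 0.6399], [-0.05, 0.6407], [-0.04, 0.6388], [-0.03, 0.6405], [-0.02, 0.6406], [0.03, 0.6446], [0.04, 0.641], [0.05, 0.6406], [0.06, 0.6395], [0.07, 0.6378], [0.08, 0.6373], [0.09, 0.6357], [0.1, 0.6368], [0.11, 0.6365], [0.12, 0.6357], [0.13, 0.6362], [0.19, 0.6493], [0.2, 0.6486], [0.21, 0.6475], [0.22, 0.6429], [0.24, 0.632], [0.25, 0.6329], [0.26, 0.6326], [0.27, 0.6327], [0.28, 0.6327], [0.3, 0.6316]]
 rail 262 [ 0.53139382 -0.10796774  0.06010699] [ 0.7389886  -0.08775998  0.0719953 ] [ 0.63306586 -0.09672738  0.06756146]
 rail 487 [0.52013533 0.30719494 0.06005881] [0.72940297 0.33239614 0.07196238] [0.62490246 0.32192852 0.06753079]
```

Emit:
move_arm:
  rows:
    - [-0.03,-0.012,0,0,1]
    - [-0.037,-0.015,0,0,1]
    - [-0.037,-0.015,0,0,1]
    - [-0.037,-0.015,0,0,1]
    - [-0.037,-0.015,0,0,1]
    - [-0.037,-0.015,0,0,1]
    - [-0.037,-0.015,0,0,1]
    - [-0.037,-0.015,0,0,1]
    - [-0.037,-0.015,0,0,1]
    - [-0.03,-0.01,0,0,1]
    - [-0.014,-0.006,0,0,1]
    - [0,0,0,0,1]
  force: 80

```text
time_s: 1.1
tcp_pos: [0.4989, -0.3747, 0.404]
tool_rot: [-2.231, -2.212, 0.006]
ft_force: [-0.5, -1.2, 0.1]
finger_gap: 0.0852
gripper_force: 0.0
```

```bash
python3 - <<'E'
from h import *
s=bot.read_state();print(s["tcp_pos"],s["tool_rot"],s["time_s"])
im,d,K,E=look("wrist"); cv2.imwrite("pics/w1.png",im); np.savez("wrist1.npz",im=im,d=d,K=K,E=E)
print(-E[:3,:3].T@E[:3,3],E[2,:3])
C=cloud(d,K,E);X,Y,Z=C[...,0],C[...,1],C[...,2]
m=(abs(Z-.042)<.006)&(Y<-.28)&(Y>-.5)&(X>.3)&(X<.72)
Q=C[m];print(len(Q),Q.min(0),Q.max(0))
h=Q[Q[:,1]>-.41]; r=cv2.minAreaRect(h[:,:2].astype(np.float32)*1000);print("handle",r,np.median(h[:,2]))
b=Q[Q[:,1]<-.42]; r=cv2.minAreaRect(b[:,:2].astype(np.float32)*1000);print("blade",r)
print(np.polyfit(b[:,0],b[:,1],1))
E
```

```text
[ 0.49894178 -0.37472165  0.40402881] [-2.23074715 -2.2117043   0.00611188] 1.1
[ 0.49847725 -0.30197806  0.37275521] [-0.00478392 -0.2908848  -0.95674613]
6635 [ 0.35267601 -0.45279071  0.03602812] [ 0.6615065  -0.32823426  0.04413133]
handle ((502.6460266113281, -369.5627746582031), (23.97553825378418, 81.9464340209961), 3.698330879211426) 0.041575758511725604
blade ((506.67022705078125, -431.82305908203125), (309.2149658203125, 24.440479278564453), 3.7453958988189697)
[ 0.06439735 -0.46848065]
```

View pics/w1.png

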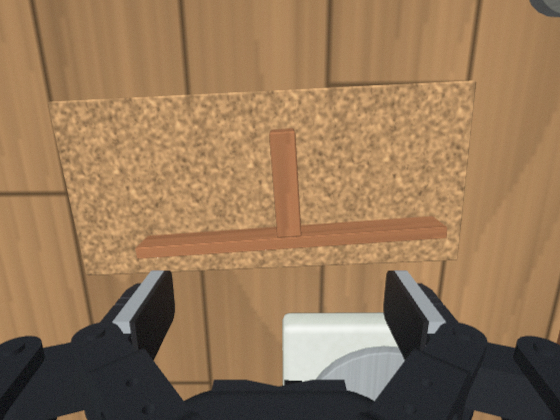

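Emit:
move_arm:
  rows:
    - [0.001,0.004,0.02,-0.073,1]
    - [0,0,0.03,0,1]
    - [0,0,0.035,0,1]
    - [0,0,0.035,0,1]
    - [0,0,0.035,0,1]
    - [0,0,0.03,0,1]
    - [0,0,0.02,0,1]
    - [0,0,0.013,0,1]
    - [0,0,0,0,1]

```text
time_s: 1.9
tcp_pos: [0.5066, -0.3657, 0.1837]
tool_rot: [-2.13, -2.3, -0.002]
ft_force: [-0.0, 0.6, 0.2]
finger_gap: 0.0854
gripper_force: 0.0
```

```bash
python3 - <<'E'
from h import *
f=np.load("wrist1.npz");K,E=f["K"],f["E"]; R=E[:3,:3]; o=-R.T@E[:3,3]
def at(u,v,z):
    r=R.T@np.array([(u-K[0,2])/K[0,0],(v-K[1,2])/K[1,1],1]); return (o+r*(z-o[2])/r[2])[:2]
P=np.array([at(u,v,.006) for u,v in((52,102),(475,82),(458,259),(88,273))]);print(P.round(4))
r=cv2.minAreaRect((P*1000).astype(np.float32));print(r)
s=bot.read_state();print(s["tcp_pos"],s["tool_rot"],s["ft_force"],s["time_s"])
E
```

```text
[[ 0.2752 -0.3019]
 [ 0.6871 -0.2872]
 [ 0.696  -0.4736]
 [ 0.2801 -0.4874]]
((484.953125, -387.27740478515625), (416.1652526855469, 186.53518676757812), 1.9093246459960938)
[ 0.50660033 -0.36565747  0.18366916] [-2.12991391e+00 -2.30008767e+00 -2.15006607e-03] [-0.02921497  0.59562882  0.23285942] 1.9
```

Emit:
move_arm:
  rows:
    - [-0.007,-0.004,-0.001,0.012,1]
    - [0,0,0,0,1]

```text
time_s: 2.07
tcp_pos: [0.5028, -0.3777, 0.1895]
tool_rot: [2.151, 2.284, -0.001]
ft_force: [-1.0, -0.4, -0.6]
finger_gap: 0.0851
gripper_force: 0.0
```

```bash
cat > st.py <<'E'
from h import *
s=bot.read_state(); v=s["tool_rot"]; R=cv2.Rodrigues(np.array(v))[0]
print("tcp",s["tcp_pos"].round(4),"grasp",(s["tcp_pos"]+R[:,2]*.155).round(4),"yaw of tool y",np.arctan2(R[1,1],R[0,1]).round(4),"z",R[:,2].round(4),"F",s["ft_force"].round(1),"T",s["ft_torque"].round(2),"t",s["time_s"],"gap",s["finger_gap"])
E
python3 st.py
```

```text
tcp [ 0.5028 -0.3777  0.1895] grasp [ 0.5032 -0.3782  0.0346] yaw of tool y 0.0598 z [ 0.0024 -0.0032 -1.    ] F [-1.  -0.4 -0.6] T [-0.04  0.08 -0.02] t 2.0667 gap 0.085146716748379
```

Emit:
move_arm:
  rows:
    - [0,0.0,0.002,0,1]
    - [0,0,0,0,0]
    - [0,0,0,0,0]
    - [0,0,0,0,0]
    - [0,0,0,0,0]
    - [0,0,0,0,0]
    - [0,0,0,0,0]
    - [0,0,0,0,0]
    - [0,0,0,0,0]
  force: 80

```text
time_s: 2.82
tcp_pos: [0.5028, -0.3763, 0.1862]
tool_rot: [2.152, 2.288, 0.001]
ft_force: [-0.8, 0.1, 3.7]
finger_gap: 0.0228
gripper_force: 78.9
```

```bash
python3 st.py
```

```text
tcp [ 0.5028 -0.3763  0.1862] grasp [ 0.5029 -0.3763  0.0312] yaw of tool y 0.0611 z [ 9.e-04 -3.e-04 -1.e+00] F [-0.8  0.1  3.7] T [ 0.13 -0.02  0.02] t 2.8167 gap 0.02275193167577067
```

Emit:
move_arm:
  rows:
    - [0,0,-0.015,0,0]
    - [0,0,-0.035,0,0]
    - [0,0,-0.035,0,0]
    - [0,0,-0.035,0,0]
    - [0,0,-0.02,0,0]
    - [0,0,-0.01,0,0]
    - [0.01,0,0,0,0]
    - [0.025,-0.001,0,0,0]
    - [0.03,-0.001,0,0,0]
    - [0.03,-0.001,0,0,0]
    - [0.03,-0.001,0,0,0]
    - [0.03,-0.001,0,0,0]

```text
time_s: 3.82
tcp_pos: [0.4867, -0.2193, 0.333]
tool_rot: [-2.148, -2.284, 0.003]
ft_force: [0.5, 0.0, -1.1]
finger_gap: 0.0223
gripper_force: 78.6
```

Emit:
move_arm:
  rows:
    - [0.035,-0.001,0,0,0]
    - [0.035,-0.001,0,0,0]
    - [0.035,-0.001,0,0,0]
    - [0.035,-0.001,0,0,0]
    - [0.035,-0.001,0,0,0]
    - [0.035,-0.001,0,0,0]
    - [0.035,-0.001,0,0,0]
    - [0.035,-0.001,0,0,0]
    - [0.03,-0.001,0,0,0]
    - [0.02,0,0,0,0]
    - [0.01,0,0,0,0]
    - [0,0,0,0,0]

```text
time_s: 4.82
tcp_pos: [0.457, 0.1196, 0.3341]
tool_rot: [-2.144, -2.292, 0.004]
ft_force: [0.6, -0.2, -1.4]
finger_gap: 0.0225
gripper_force: 78.5
```

Emit:
move_arm:
  rows:
    - [0,0,0,-0.08,0]
    - [0,0,0,-0.12,0]
    - [0,0,0,-0.12,0]
    - [0,0,0,-0.12,0]
    - [0,0,0,-0.12,0]
    - [0,0,0,-0.12,0]
    - [0,0,0,-0.12,0]
    - [0,0,0,-0.12,0]
    - [0,0,0,-0.12,0]
    - [0,0,0,-0.12,0]
    - [0,0,0,-0.12,0]
    - [0,0,0,-0.12,0]

```text
time_s: 5.82
tcp_pos: [0.4581, 0.1143, 0.3346]
tool_rot: [-0.169, -3.135, 0.004]
ft_force: [-0.5, 0.4, -1.6]
finger_gap: 0.023
gripper_force: 78.4
```

```bash
python3 st.py
```

```text
tcp [0.4581 0.1143 0.3346] grasp [0.4577 0.114  0.1796] yaw of tool y 1.4632 z [-0.0027 -0.0023 -1.    ] F [-0.5  0.4 -1.6] T [-0.   -0.02  0.02] t 5.8167 gap 0.022976346729329827
```

Emit:
move_arm:
  rows:
    - [0.002,-0.002,0,-0.07,0]
    - [0,0,0,-0.064,0]
    - [0,0,0,0,0]
    - [0,0,0,0,0]

```text
time_s: 6.15
tcp_pos: [0.4561, 0.1132, 0.3349]
tool_rot: [0.031, -3.139, 0.002]
ft_force: [-0.2, 0.0, -2.2]
finger_gap: 0.0226
gripper_force: 78.5
```

```bash
python3 st.py; cat > face.py <<'E'
from h import *
import sys
# T blade: top face at height zt; report blade front/back and yaw, plus jars, per camera
t=sys.argv[1]; zt=float(sys.argv[2])
for n in("scene","side","wrist"):
    im,d,K,E=look(n); cv2.imwrite(f"pics/{n}{t}.png",im); np.savez(f"{n}{t}.npz",im=im,d=d,K=K,E=E)
    C=cloud(d,K,E);X,Y,Z=C[...,0],C[...,1],C[...,2]
    m=(abs(Z-zt)<.006)&(Y>-.08)&(Y<.3)&(X>.42)&(X<.63); Q=C[m]
    b=Q[abs(Q[:,1]-.11)>.05]
    if len(b)<30: print(n,len(b)); continue
    p=np.polyfit(b[:,1],b[:,0],1); r=b[:,0]-np.polyval(p,b[:,1]); p=np.polyfit(b[abs(r)<.012,1],b[abs(r)<.012,0],1);r=b[:,0]-np.polyval(p,b[:,1])
    print(n,len(b),"mid x@.111",np.polyval(p,.111).round(4),"slope",p[0].round(4),"pct",np.percentile(r,[3,97]).round(4),"yr",b[:,1].min().round(4),b[:,1].max().round(4),"z",np.median(b[:,2]).round(4))
    m=(abs(Z-.096)<.004)&(X>.5)&(X<.7)&(Y<.3)&(Y>-.07)
    k,l,st,ce=cv2.connectedComponentsWithStats(m.astype(np.uint8))
    for i in range(1,k):
        if st[i,4]>60:
            Q=C[l==i]; print("  lid",st[i,4],((Q.min(0)[:2]+Q.max(0)[:2])/2).round(4),np.ptp(Q,0)[:2].round(3))
E
python3 face.py 2 .190
```

```text
tcp [0.4561 0.1132 0.3349] grasp [0.4557 0.113  0.1799] yaw of tool y 1.5903 z [-0.0021 -0.0014 -1.    ] F [-0.2  0.  -2.2] T [-0.03  0.12  0.03] t 6.15 gap 0.022640466710243952
scene 384 mid x@.111 0.5187 slope -0.0255 pct [-0.0079  0.0051] yr -0.0374 0.2726 z 0.1908
  lid 213 [0.5915 0.0064] [0.053 0.054]
  lid 244 [0.6056 0.0728] [0.055 0.059]
  lid 265 [0.5696 0.1435] [0.054 0.054]
  lid 321 [0.6138 0.2159] [0.056 0.055]
side 266 mid x@.111 0.5168 slope -0.0274 pct [-0.0049  0.0053] yr -0.0371 0.2716 z 0.1907
  lid 189 [0.5905 0.0032] [0.053 0.057]
  lid 212 [0.6041 0.074 ] [0.053 0.056]
  lid 241 [0.5687 0.143 ] [0.054 0.056]
  lid 277 [0.6139 0.2162] [0.052 0.055]
wrist 34 mid x@.111 0.5101 slope -0.0239 pct [-0.0007  0.0009] yr 0.0589 0.1699 z 0.1846
  lid 143 [0.554  0.1402] [0.015 0.007]
```

View pics/wrist2.png

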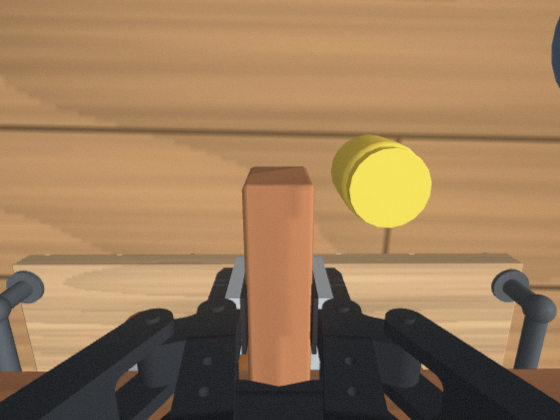

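Emit:
move_arm:
  rows:
    - [0,0,0.015,0,0]
    - [0,0,0.03,0,0]
    - [0,0,0.03,0,0]
    - [0,0,0.025,0,0]
    - [0,0,0.015,0,0]
    - [0,0,0.01,0,0]
    - [0,0,0,0,0]
    - [0,0,0,0,0]

```text
time_s: 6.97
tcp_pos: [0.4562, 0.1153, 0.2105]
tool_rot: [0.038, -3.141, 0.001]
ft_force: [0.7, 0.8, -1.2]
finger_gap: 0.0228
gripper_force: 78.6
```

```bash
python3 st.py
```

```text
tcp [0.4562 0.1153 0.2105] grasp [0.4561 0.1153 0.0555] yaw of tool y 1.5949 z [-8.e-04 -4.e-04 -1.e+00] F [ 0.7  0.8 -1.2] T [-0.02  0.06 -0.  ] t 6.9667 gap 0.02280727869739911
```

Emit:
move_arm:
  rows:
    - [-0.004,0,0,0,0]
    - [-0.006,0,0,0,0]
    - [-0.006,0,0,0,0]
    - [-0.006,0,0,0,0]
    - [-0.006,0,0,0,0]
    - [-0.006,0,0,0,0]
    - [-0.006,0,0,0,0]
    - [-0.006,0,0,0,0]
    - [-0.006,0,0,0,0]
    - [-0.006,0,0,0,0]
    - [-0.006,0,0,0,0]
    - [-0.005,0,0,0,0]

```text
time_s: 7.97
tcp_pos: [0.5242, 0.1165, 0.2103]
tool_rot: [0.037, -3.136, 0.003]
ft_force: [-8.8, -0.9, 3.9]
finger_gap: 0.0231
gripper_force: 79.2
```

Emit:
move_arm:
  rows:
    - [-0.002,0,0,0,0]
    - [0,0,0,0,0]
    - [0,0,0,0,0]

```text
time_s: 8.22
tcp_pos: [0.5264, 0.1165, 0.2102]
tool_rot: [0.037, -3.138, 0.002]
ft_force: [-4.9, -1.2, 0.8]
finger_gap: 0.023
gripper_force: 78.8
```

```bash
python3 st.py; python3 face.py 3 .067
```

```text
tcp [0.5264 0.1165 0.2102] grasp [0.5259 0.1163 0.0552] yaw of tool y 1.5947 z [-0.0036 -0.0016 -1.    ] F [-4.9 -1.2  0.8] T [-0.22  1.   -0.17] t 8.2167 gap 0.022957675549202708Traceback (most recent call last):
  File "face.py", line 11, in <module>
    p=np.polyfit(b[:,1],b[:,0],1); r=b[:,0]-np.polyval(p,b[:,1]); p=np.polyfit(b[abs(r)<.012,1],b[abs(r)<.012,0],1);r=b[:,0]-np.polyval(p,b[:,1])
                                                                    ~~~~~~~~~~^^^^^^^^^^^^^^^^^^^^^^^^^^^^^^^^^^^^^
    raise TypeError("expected non-empty vector for x")
TypeError: expected non-empty vector for x
```

```bash
cat > lids.py <<'E'
from h import *
import sys
t=sys.argv[1]
for n in("scene","side"):
    im,d,K,E=look(n); cv2.imwrite(f"pics/{n}{t}.png",im); np.savez(f"{n}{t}.npz",im=im,d=d,K=K,E=E)
    C=cloud(d,K,E);X,Y,Z=C[...,0],C[...,1],C[...,2]
    m=(abs(Z-.096)<.004)&(X>.5)&(X<.7)&(Y<.3)&(Y>-.07)
    k,l,st,ce=cv2.connectedComponentsWithStats(m.astype(np.uint8))
    for i in range(1,k):
        if st[i,4]>60:
            Q=C[l==i]; c=(Q.min(0)[:2]+Q.max(0)[:2])/2; print(n,"lid",st[i,4],c.round(4),np.ptp(Q,0)[:2].round(3),"short of strip by",(.6365-.026*(c[1]-.112)-c[0]).round(4),"tilt z",np.ptp(Q[:,2]).round(4))
E
python3 lids.py 3
```

```text
scene lid 217 [0.6256 0.0053] [0.054 0.053] short of strip by 0.0136 tilt z 0.0074
scene lid 244 [0.6232 0.0758] [0.055 0.055] short of strip by 0.0143 tilt z 0.0078
scene lid 275 [0.6225 0.1408] [0.055 0.054] short of strip by 0.0133 tilt z 0.0078
scene lid 317 [0.6208 0.2164] [0.054 0.053] short of strip by 0.013 tilt z 0.0078
side lid 188 [0.624  0.0046] [0.053 0.056] short of strip by 0.0153 tilt z 0.007
side lid 208 [0.623  0.0746] [0.052 0.057] short of strip by 0.0144 tilt z 0.008
side lid 236 [0.6213 0.1404] [0.054 0.057] short of strip by 0.0144 tilt z 0.0074
side lid 272 [0.6194 0.2162] [0.052 0.055] short of strip by 0.0143 tilt z 0.0076
```

View pics/side3.png

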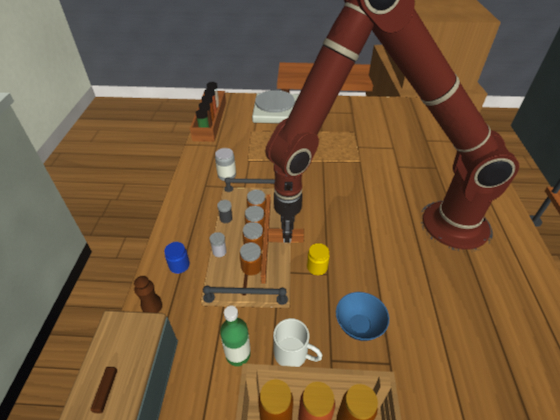

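Emit:
move_arm:
  rows:
    - [-0.003,0,0,0,0]
    - [-0.004,0,0,0,0]
    - [-0.004,0,0,0,0]
    - [-0.0025,0,0,0,0]
    - [0,0,0,0,0]
    - [0,0,0,0,0]
    - [0,0,0,0,0]

```text
time_s: 8.95
tcp_pos: [0.5399, 0.1169, 0.2101]
tool_rot: [0.038, -3.138, 0.002]
ft_force: [-4.8, -0.0, -0.5]
finger_gap: 0.0231
gripper_force: 78.7
```

```bash
python3 st.py; python3 lids.py 4
```

```text
tcp [0.5399 0.1169 0.2101] grasp [0.5393 0.1167 0.0551] yaw of tool y 1.5949 z [-0.0037 -0.0014 -1.    ] F [-4.8 -0.  -0.5] T [-0.21  1.01 -0.1 ] t 8.95 gap 0.02308940369017163
scene lid 223 [0.6389 0.0053] [0.055 0.056] short of strip by 0.0004 tilt z 0.0075
scene lid 250 [0.6379 0.0758] [0.053 0.055] short of strip by -0.0004 tilt z 0.0079
scene lid 286 [0.636  0.1422] [0.054 0.056] short of strip by -0.0003 tilt z 0.0076
scene lid 324 [0.6333 0.2173] [0.055 0.056] short of strip by 0.0004 tilt z 0.0078
side lid 187 [0.6386 0.0048] [0.052 0.057] short of strip by 0.0007 tilt z 0.0072
side lid 212 [0.6362 0.0756] [0.053 0.058] short of strip by 0.0013 tilt z 0.0075
side lid 241 [0.6343 0.1408] [0.052 0.058] short of strip by 0.0015 tilt z 0.0077
side lid 275 [0.6329 0.217 ] [0.053 0.055] short of strip by 0.0009 tilt z 0.0073
```

Emit:
move_arm:
  rows:
    - [0.003,0,0,0,0]
    - [0.008,0,0,0,0]
    - [0.012,0,0,0,0]
    - [0.015,0,0,0,0]
    - [0.015,0,0,0,0]
    - [0.012,0,0,0,0]
    - [0.006,0,0,0,0]
    - [0,0,-0.015,0,0]
    - [0,0,-0.03,0,0]
    - [0,0,-0.035,0,0]
    - [0,0,-0.03,0,0]
    - [0,0,-0.015,0,0]

```text
time_s: 10.05
tcp_pos: [0.471, 0.1161, 0.3396]
tool_rot: [-0.038, 3.133, 0.004]
ft_force: [0.3, -1.0, -1.7]
finger_gap: 0.0225
gripper_force: 78.6
```

Emit:
move_arm:
  rows:
    - [0,0,0,0.08,0]
    - [0,0,0,0.12,0]
    - [0,0,0,0.12,0]
    - [0,0,0,0.12,0]
    - [0,0,0,0.12,0]
    - [0,0,0,0.12,0]
    - [0,0,0,0.12,0]
    - [0,0,0,0.12,0]
    - [0,0,0,0.12,0]
    - [0,0,0,0.12,0]
    - [0,0,0,0.12,0]
    - [0,0,0,0.12,0]

```text
time_s: 11.05
tcp_pos: [0.4702, 0.1157, 0.3361]
tool_rot: [2.0, 2.42, 0.004]
ft_force: [0.6, 0.3, -1.8]
finger_gap: 0.0227
gripper_force: 78.7
```

Emit:
move_arm:
  rows:
    - [0,0,0,0.09,0]
    - [0,0,0,0.06,0]
    - [0,0,0,0,0]
    - [0,0,0,0,0]

```text
time_s: 11.38
tcp_pos: [0.47, 0.1158, 0.336]
tool_rot: [2.168, 2.272, 0.002]
ft_force: [-0.2, 0.1, -1.8]
finger_gap: 0.0231
gripper_force: 78.6
```

```bash
python3 st.py; python3 lids.py 5
```

```text
tcp [0.47   0.1158 0.336 ] grasp [0.4703 0.1158 0.181 ] yaw of tool y 0.0472 z [ 1.9e-03  3.0e-04 -1.0e+00] F [-0.2  0.1 -1.8] T [0.02 0.09 0.06] t 11.3833 gap 0.02306030840365792
scene lid 230 [0.6394 0.005 ] [0.055 0.057] short of strip by -0.0001 tilt z 0.0073
scene lid 537 [0.6367 0.1095] [0.056 0.12 ] short of strip by -0.0002 tilt z 0.0079
scene lid 322 [0.6338 0.2175] [0.054 0.056] short of strip by -0.0 tilt z 0.0079
side lid 149 [0.6384 0.0056] [0.052 0.054] short of strip by 0.0009 tilt z 0.007
side lid 213 [0.6359 0.0763] [0.053 0.056] short of strip by 0.0015 tilt z 0.0071
side lid 234 [0.6343 0.1405] [0.052 0.057] short of strip by 0.0015 tilt z 0.0075
side lid 276 [0.6333 0.2167] [0.054 0.056] short of strip by 0.0005 tilt z 0.0076
```

View pics/side5.png

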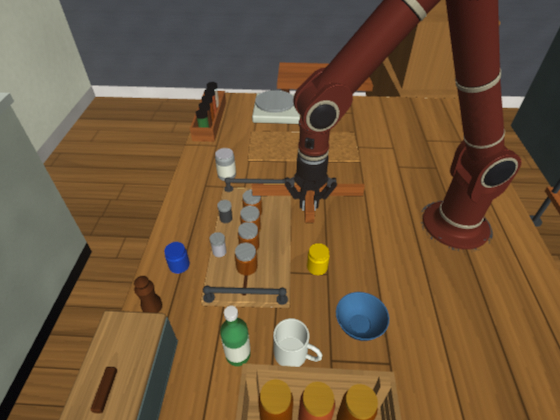

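Emit:
move_arm:
  rows:
    - [-0.015,0,0,0,0]
    - [-0.03,0,0,0,0]
    - [-0.035,0,0,0,0]
    - [-0.035,0,0,0,0]
    - [-0.035,0,0,0,0]
    - [-0.035,0,0,0,0]
    - [-0.035,0,0,0,0]
    - [-0.035,0,0,0,0]
    - [-0.035,0,0,0,0]
    - [-0.035,0.001,0,0,0]
    - [-0.035,0.001,0,0,0]
    - [-0.035,0,0,0,0]

```text
time_s: 12.48
tcp_pos: [0.4893, -0.2809, 0.3357]
tool_rot: [2.17, 2.272, 0.001]
ft_force: [1.2, -0.1, -1.6]
finger_gap: 0.0225
gripper_force: 78.6
```

Emit:
move_arm:
  rows:
    - [-0.035,0,0,0,0]
    - [-0.03,0,0,0,0]
    - [-0.02,0,0,0,0]
    - [-0.01,0,0,0,0]
    - [0,0,0,0,0]
    - [0,0,0.02,0,0]
    - [0,0,0.035,0,0]
    - [0,0,0.035,0,0]
    - [0,0,0.02,0,0]
    - [0,0,0,0,0]
    - [0,0,0,0,0]

```text
time_s: 13.4
tcp_pos: [0.4942, -0.3718, 0.225]
tool_rot: [-2.165, -2.271, -0.002]
ft_force: [-0.4, 0.3, -1.1]
finger_gap: 0.0229
gripper_force: 78.5
```

```bash
python3 st.py
```

```text
tcp [ 0.4942 -0.3718  0.225 ] grasp [ 0.4939 -0.3713  0.07  ] yaw of tool y 0.0478 z [-0.0017  0.0031 -1.    ] F [-0.4  0.3 -1.1] T [ 0.03  0.02 -0.05] t 13.4 gap 0.022851615539436213
```

Emit:
move_arm:
  rows:
    - [-0.004,0,0.015,0,0]
    - [0,0,0.012,0,0]
    - [0,0,0.006,0,0]
    - [0,0,0.003,0,0]
    - [0,0,0.002,0,0]
    - [0,0,0,0,0]

```text
time_s: 13.9
tcp_pos: [0.4939, -0.3778, 0.1875]
tool_rot: [-2.171, -2.271, -0.0]
ft_force: [-0.6, -0.6, -1.4]
finger_gap: 0.0225
gripper_force: 78.6
```

```bash
python3 st.py
```

```text
tcp [ 0.4939 -0.3778  0.1875] grasp [ 0.4938 -0.3778  0.0325] yaw of tool y 0.045 z [-3.e-04  3.e-04 -1.e+00] F [-0.6 -0.6 -1.4] T [0.06 0.04 0.01] t 13.9 gap 0.02245018537864643
```

Still carrying its weight (-1.4 N); lower a touch more, then release and rise.

Emit:
move_arm:
  rows:
    - [0,0,0.0012,0,0]
    - [0,0,0.0006,0,0]
    - [0,0,0,0,0.3]
    - [0,0,0,0,0.5]
    - [0,0,0,0,0.8]
    - [0,0,0,0,1]
    - [0,0,0,0,1]
    - [0,0,0,0,1]
    - [0,0,0,0,1]
    - [0,0,-0.01,0,1]
    - [0,0,-0.03,0,1]
    - [0,0,-0.03,0,1]

```text
time_s: 14.9
tcp_pos: [0.4934, -0.3775, 0.2559]
tool_rot: [-2.168, -2.268, 0.001]
ft_force: [0.3, 0.6, -0.1]
finger_gap: 0.0859
gripper_force: 0.0
```

Emit:
move_arm:
  rows:
    - [0,0,-0.035,0,1]
    - [0,0,-0.035,0,1]
    - [0,0,-0.035,0,1]
    - [0,0,-0.02,0,1]
    - [0,0,0,0,1]
    - [0,0,0,0,1]

```text
time_s: 15.4
tcp_pos: [0.4938, -0.3779, 0.3831]
tool_rot: [2.168, 2.268, 0.001]
ft_force: [-0.6, 0.4, -0.5]
finger_gap: 0.0857
gripper_force: 0.0
```

```bash
python3 st.py; python3 lids.py 6; python3 - <<'E'
from h import *
im,d,K,E=look("wrist"); side=cv2.imread("pics/side6.png")
cv2.imwrite("pics/end.png",cv2.resize(np.hstack([im,side]),(800,300)))
C=cloud(d,K,E);m=(abs(C[...,2]-.042)<.006)&(C[...,1]<-.28)&(C[...,1]>-.5)&(C[...,0]>.3)&(C[...,0]<.72)
Q=C[m];print(Q.min(0),Q.max(0),np.median(Q[:,2]))
E
```

```text
tcp [ 0.4938 -0.3779  0.3831] grasp [ 0.4943 -0.3782  0.2281] yaw of tool y 0.0449 z [ 0.0031 -0.0022 -1.    ] F [-0.6  0.4 -0.5] T [0.02 0.05 0.01] t 15.4 gap 0.08567833146671476
scene lid 229 [0.6382 0.006 ] [0.055 0.055] short of strip by 0.001 tilt z 0.0076
scene lid 247 [0.638  0.0757] [0.054 0.057] short of strip by -0.0005 tilt z 0.0075
scene lid 279 [0.6352 0.1417] [0.053 0.054] short of strip by 0.0006 tilt z 0.0077
scene lid 328 [0.633 0.218] [0.056 0.055] short of strip by 0.0007 tilt z 0.0079
side lid 186 [0.6387 0.0038] [0.052 0.054] short of strip by 0.0006 tilt z 0.0069
side lid 213 [0.636  0.0751] [0.053 0.055] short of strip by 0.0015 tilt z 0.0077
side lid 237 [0.6342 0.1403] [0.052 0.056] short of strip by 0.0015 tilt z 0.0069
side lid 276 [0.6331 0.2169] [0.053 0.054] short of strip by 0.0006 tilt z 0.0072
[ 0.34179241 -0.45287945  0.03600829] [ 0.65091753 -0.33057705  0.0441957 ] 0.04154353011274786
```

View pics/end.png

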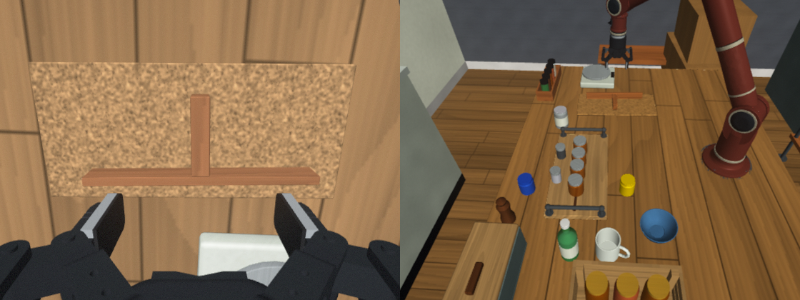

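The straightedge lies flat and wholly on the mat (left half, blade at about (200,178)). The jars stand in a row on the strip (right half, about x 577, y 140–185), and nothing else has moved.

```bash
python3 -c "
from rig import bot
print(bot.close_job())"
```

```text
the job is handed in; nothing more can be done
None
```

The job is handed in: all four jars stand upright in one row, measured within about 1.5 mm of the strip's centre line, and the straightedge is released flat and lengthwise, wholly on the cork mat, after about 15.5 s of the 54 s.

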